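# Level the solar panel on its test stand and lock it with the quick release

## Robot

A 6-joint arm with a two-finger parallel gripper is mounted at the origin on the work surface. World frame = base frame: x ahead of the robot, y to its left, z up, the work surface at z = 0. Lengths are in m, angles in rad, forces in N, time in s.
With the tool pointing down it reaches from about 0.35 to 0.85 m from the base axis. Payload 8.1 kg.
Tool frame: the origin (TCP) lies on the mounting face of the last link; the fingertips stand 186 mm ahead of it and the grasp point (between the pads) lies 167 mm ahead of it; z points along the fingers, y is the line along which they close (so a half turn about z gives the same grasp; the last joint's range is limited). The gripper opens to 93 mm and grips with 3 to 60 N. Pads are 15 mm wide; open, the fingers measure 128 mm over their backs; the gripper's body (75 mm by 188 mm) begins 65 mm behind the grasp point.
Start: joints at [1.221, 0.13, 1.488, -0, 1.523, -0.085], TCP at [0.157, 0.579, 0.405] pointing down, gripper open.
Joint ranges: [-2.96, 2.96], [-0.89, 2.26], [0.02, 2.5], [-1.34, 4.48], [0, 2.73], [-2.66, 2.66]. Speed limits (rad/s): [2.39, 2.39, 2.79, 3.14, 3.14, 3.14].

## Interface

Orientations are given as a rotation vector (axis times angle).
In Python, from plant import read_state, read_camera, camera_params, close_job gives the robot as it stands. The module is installed in compiled form; this text tells all that it offers.
- The arm moves only by the tool servo_tool, never from a script. Its argument "increments" is a list of rows, each an object with "slide": the shift along the tool's x, y, z in mm, a list of three; "dr": the turn, a rotation vector about the tool's x, y, z in rad, a list of three; "jaw": the closure, from 0 (fully open) to 1 (shut). In form: [{"slide": [x, y, z], "dr": [ax, ay, az], "jaw": jaw}, ...]. A call has 1 to 20 rows; each row is the pose to reach, as a shift and turn from the pose commanded when the call began, along the tool's axes at that moment; what a row does not reach only later rows make up. A row lasts 1/10 s, in which the tool goes at most 50 mm and 8.59 degrees, less where a joint would pass 70% of its speed; a pose out of reach is approached as far as the arm can. A call with a gripper value outside its range is refused whole. The fingers move at their own pace and stop on an object; "force" is the grip in N (left out, the last holds). Time passes only in rows, so rows that repeat a pose let the fingers close. It gives the time, the measured TCP pose, the force, the opening and the grip force at its end, in the units of the state.
- read_state(): the state, without advancing time (a new reading comes with each control period).
- read_camera(name): name is "scene" or "top"; returns (picture, depth): 400x640x3 uint8, red, green, blue; 400x640 float32, m along the optical axis (not along the pixel's ray), 0 where there is no reading.
- camera_params(name): a dict with "fx", "fy", "cx", "cy" (pixels), "k1" (the pictures are not rectified: a ray, as slopes to the right and down, at radius r is drawn at 1 + k1 r^2 times it, then the intrinsics apply), "rvec" (rotation vector, rad) and "tvec" (3), from world to camera coordinates, as OpenCV has them. Camera axes: x right, y down, z forward; pixel columns grow to the right and rows downward; lengths in m; the calibration is good to about 2 mm. A picture is of the moment at which its call begins. camera_params takes no time and is no camera call.
- close_job(): hands the job in; it is judged then, once.
The state is a dict: "t": time; "q": joint angles; "dq": joint speeds; "joint_torque": joint torques, N m; "tool_pos": TCP position; "orientation": TCP orientation; "force": force on the tool from outside, world axes, zero at the start; "wrist_torque": the same for the moment, N m; "opening": finger opening in m; "gripper_force": force on a finger pad.
Only numpy, scipy, OpenCV 4.12 (cv2) and the standard library are available. Lean on these libraries where they do the work, as an engineer would, in place of code of your own. Each camera call takes 0.05 s, during which the arm holds its last target. There are 200 camera calls.

## Task

Push the tilted solar panel down against its spring until it lies level under the spring catch. Then screw the quick-release adjuster nut until the cam lever, swung towards closed, first meets firm resistance about midway, when it points straight out from the stand, and close the lever fully so that the panel is clamped. Do not knock the things lying around the stand.

Things in the scene. Friction and masses are not known exactly. Their poses are not given: they have to be found in the camera images.
- stand: Tilt stand bolted to the bench: base plate 215 x 150 x 12 mm, two grey uprights. Origin: centre of the base's underside, on the bench. Its x axis runs from the catch end (towards the robot) to the tilt hinge, y to the lever side, z up. Panel and uprights lie within 67 mm of its middle plane y = 0; the hinge lies along y at x = 85, z = 127 mm. Taller than all else: raised panel edge, z = 230 mm.
- tilt (a joint): Tilt of the panel, rad: 0 = level, down on two rubber-topped posts; 0.52 = near edge fully raised (start). A spring lifts it: at the near edge it takes 2 N to start it down and up to 15 N over the last 15 mm, where its latch bar pushes the catch aside. Press it right down to 0; let go, the catch then keeps it at about 0.005.
- panel: Framed solar panel, dark cells in aluminium, with slotted side plates: 195 mm (x) x 126 mm (y) x 18 mm. Origin on the tilt hinge, mid-thickness; axes as the stand's when level. It reaches 190 mm from the hinge towards -x.
- panel_press (a point): Middle of the top face of the panel's near frame rail (12 mm wide), 184 mm from the hinge; at z = 136 mm when level. Pressing anywhere on this rail serves.
- catch (a joint): Spring catch in front of the panel's near edge: upright steel strip 30 mm wide with a red thumb tab, at x = -128 to -110 mm, y = -17 to 17 mm of the stand, top at z = 160 mm. Joint, rad: 0 = closed; the panel's bar pushes it to about 0.06 and it springs back over the bar.
- lever (a joint): Red cam lever on its upright pivot, rad: 0 = open, 0.5 rad outward of the stand's +x; 1.07 = straight out along +y (midway); 2.64 = closed, along -x, at its stop. Swings level, counterclockwise from above; stays put: 0.10 N m of friction (1.3 N at 75 mm from the pivot). Once the nut bears, the force at 75 mm grows 1.4 N per 0.1 rad, peaks at about 8 N if it began midway, fades near 2.64.
- lever_pivot (a point): Pivot of the cam lever: 104 mm to +y of the stand's middle plane, at x = -5 mm of the stand, 85 mm above the bench. The lever is 10 mm thick and 20 mm high (z = 75 to 95 mm); its red grip runs 32 to 105 mm from the pivot, parallel to the lever's direction but set off 12 mm to the clockwise side (outward when closed). Free space below and around it.
- lever_tip (a point): Point on the middle line of the lever's grip: 100 mm from the pivot along the lever's direction, 12 mm off it to the clockwise side.
- nut (a joint): Turn of the adjuster nut, rad, arbitrary zero; grows as it tightens: clockwise seen from its outer end, its top moving to +x. Starts 1 to 3 rad too loose, different each time. 4 mm a turn; the cam draws the bolt 1.5 mm x sin(lever - 0.99). Takes 0.7 N m, stays put. Screwed some 0.2 rad past contact with the lever near midway, it begins to push the lever back open, 0.4 rad per rad of nut.
- nut_center (a point): Centre of the nut's grip on the bolt axis: 115 mm to -y of the stand's middle plane, x = -5 mm of the stand, 85 mm above the bench. Grip: black fluted knob, 52 mm across, 28 mm long along the bolt (parallel to the stand's y), on a steel hub 27 mm across. Free space below and on its outer side.
- nut_mark (a point): White mark on the rim of the nut's grip, 26 mm from the bolt axis.
- clamp (a joint): Clamping of the panel by the quick release, felt, not seen: squeeze of the disc springs inside the clamp, shown 20 times life size, in m. 0 = loose; with the lever closed about 0.022 to 0.024 if its resistance began at straight out (1.07) or a little before, 0.0165 if 10 degrees past it, 0.0285 if 20 degrees before it.
- tape: roll of black tape, 72 mm across, 20 mm high; origin at the centre of its underside
- screwdriver: yellow-handled screwdriver, 190 mm long, lying; origin at the centre of its underside
- multimeter: yellow multimeter, 165 x 80 x 45 mm, lying; origin at the centre of its underside
- pvc_tee: white PVC pipe tee, 110 mm long, 48 mm high, lying; origin at the centre of its underside
- spare_panel: spare framed solar panel, 150 x 110 x 16 mm, lying flat; origin at the centre of its underside
- carton: small cardboard carton, 135 x 100 x 60 mm; origin at the centre of its underside
- pliers: blue-handled pliers, 180 mm long, lying; origin at the centre of its underside

How it is judged:
On the way:
1. the panel lies level under the catch while the lever is still open (value of joint tilt below 0.026 rad and value of joint lever below 2 rad), for 0.3 s.
At the end, for the whole second after the job is handed in: The panel lies level (within 1.5 degrees), the lever is fully closed (within 8 degrees of its stop) and the clamp joint reads between 0.0165 and 0.0285 m, as it does when the lever's resistance begins between about 20 degrees before and 10 degrees past straight out (value of joint tilt below 0.026 rad and value of joint lever above 2.5 rad and value of joint clamp between 0.0165 and 0.0285 m); the robot touches nothing.
It fails at once if a thing lying around the stand is knocked more than 30 mm from its place (distance of any of tape, screwdriver, multimeter, pvc_tee, spare_panel, carton, pliers from where it was at the start of the episode above 0.03 m).
It also fails if it takes over 72 s, if anything falls off the work surface, if the arm or the gripper's body presses on something with over 40 N, if the wrist force passes 120 N, or if a joint passes its speed limit or range.

## Working session

There is one attempt and no reset: what is moved stays moved. The work goes in short steps, Python scripts to look and compute and a tool call to move; the robot and the scene stay as the last step left them, time stands still between calls to the robot, and variables do not carry over. Pictures are saved under pics/ and viewed, at most 10 in all, crops included, and the job is handed in when it is done.

Besides the shell and the picture viewer there is one more tool, called after "Call:" as name(argument=value, ...) on one line, values as JSON. servo_tool: Moves the arm, as the interface text tells. Its arguments: {"type":"object","properties":{"increments":{"type":"array"},"force":{"type":"number"}},"required":["increments"]}

```bash
mkdir -p pics; cat > h.py <<'E'
import numpy as np, cv2
from scipy.spatial.transform import Rotation as R
from plant import *
def cam(n):
    p=camera_params(n); K=np.array([[p['fx'],0,p['cx']],[0,p['fy'],p['cy']],[0,0,1.]])
    return K,p['k1'],R.from_rotvec(np.ravel(p['rvec'])).as_matrix(),np.ravel(p['tvec'])
def cloud(n,d):
    K,k1,Rm,t=cam(n); v,u=np.mgrid[:400,:640]
    pts=np.stack([u,v],-1).reshape(-1,1,2).astype(float)
    xy=cv2.undistortPoints(pts,K,np.array([k1,0,0,0.]))[:,0]
    z=d.reshape(-1,1); P=np.hstack([xy*z,z])
    return ((P-t)@Rm).reshape(400,640,3)
def proj(n,X):
    K,k1,Rm,t=cam(n); return cv2.projectPoints(np.atleast_2d(X).astype(float),cv2.Rodrigues(Rm)[0],t,K,np.array([k1,0,0,0.]))[0][:,0]
E
python3 - <<'E'
from h import *
for n in("scene","top"):
    im,d=read_camera(n); cv2.imwrite(f"pics/{n}0.png",im[:,:,::-1]); np.save(n+"0.npy",d)
    K,k1,Rm,t=cam(n); print(n,-Rm.T@t,Rm[2],K[0,0],k1)
print(read_state())
E
```

```text
scene [ 0.83795338 -0.42087276  0.75476568] [-0.27267743  0.47442184 -0.83700116] 401.13663070780177 -0.04755184474767913
top [0.41327501 0.01465222 1.21160503] [ 0.13380232 -0.00657878 -0.9909862 ] 461.1345169840337 0.021771686950976924
{'t': 0.1, 'q': array([ 1.22060107e+00,  1.31098421e-01,  1.48914758e+00, -2.04115889e-05,
        1.52299115e+00, -8.54002237e-02]), 'dq': array([-0.00148334, -0.00157323, -0.00240317, -0.00014851,  0.00085647,
       -0.00129516]), 'joint_torque': array([ 1.33720747e-03, -5.61338210e+01, -4.93099737e+01,  7.70279369e-02,
        2.90405669e-02, -3.02779131e-05]), 'tool_pos': array([0.15694133, 0.57890661, 0.40379698]), 'orientation': array([-4.14679003e-01, -3.11376490e+00,  2.52879994e-03]), 'force': array([-0.13727996,  0.34967933, -0.73764963]), 'wrist_torque': array([-0.01296484, -0.00420138,  0.01929065]), 'gripper_force': 0.0, 'opening': 0.09286646433838625}
```

View pics/scene0.png

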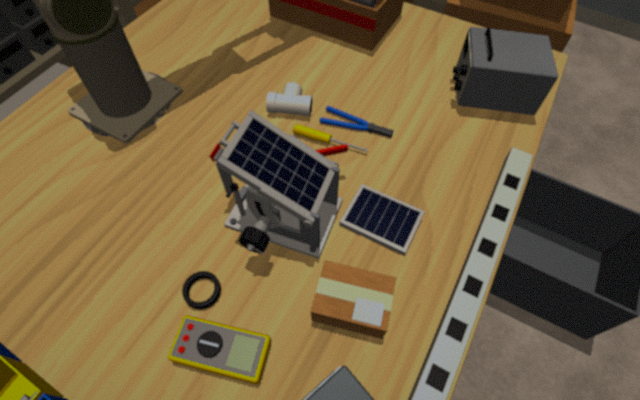

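View pics/top0.png

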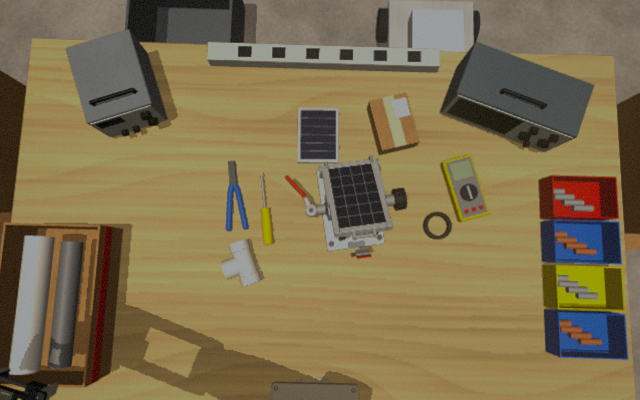

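The scene view shows the raised panel at (278,165) with the nut at (255,238). In the top view the lever pivot is near (312,211), the red lever tip near (288,178), the nut near (399,199) and the catch near (361,254).

```bash
python3 - <<'E'
from h import *
from scipy.optimize import least_squares
d=np.load("top0.npy"); P=cloud("top",d); im=cv2.imread("pics/top0.png")
for n,(u,v) in dict(piv=(312,211),tip=(290,180),nut=(399,199),catch=(361,254),b1=(331,245),b2=(382,239)).items(): print(n,P[v,u].round(4))
# knob in the top view: dark points at z 0.06..0.13 near
hsv=cv2.cvtColor(im,cv2.COLOR_BGR2HSV)
k=(P[...,2]>.06)&(P[...,2]<.125)&(im.max(-1)<60); k[:,:388]=0;k[:,412:]=0;k[:180]=0;k[215:]=0
Q=P[k]; print('knob',len(Q),Q.mean(0),Q.min(0),Q.max(0))
red=((hsv[...,0]<8)|(hsv[...,0]>172))&(hsv[...,1]>150)
m=red.copy(); m[:,:275]=0;m[:,320:]=0;m[:165]=0;m[:220]&=True;m[220:]=0
Q=P[m]; Q=Q[Q[:,2]>.05];print('lever',len(Q),Q.mean(0),Q.min(0),Q.max(0)); w=np.linalg.svd(Q[:,:2]-Q[:,:2].mean(0),full_matrices=False)[2][0];print('dir',w)
m=red.copy(); m[:,:340]=0;m[:,380:]=0;m[:240]=0;m[265:]=0
Q=P[m];print('catch',len(Q),Q.mean(0),Q.min(0),Q.max(0))
# base plate: z 8..16mm
m=np.zeros(d.shape,bool);m[155:260,310:395]=1;m&=(P[...,2]>.007)&(P[...,2]<.017)
np.set_printoptions(precision=4,suppress=True)
# panel points: high
m=np.zeros(d.shape,bool);m[150:240,318:398]=1;m&=(P[...,2]>.13)
Q=P[m];print('panel',len(Q),Q.min(0),Q.max(0)); r=cv2.minAreaRect(Q[:,:2].astype(np.float32)); print(r,cv2.boxPoints(r))
c=Q.mean(0);print('normal',np.linalg.svd(Q-c,full_matrices=False)[2][2],c)
for n in("scene","top"):
  I=cv2.imread(f"pics/{n}0.png"); u0,v0=(190,90) if n=="scene" else (270,145)
  w,h=(180,180) if n=="scene" else (150,125)
  cv2.imwrite(f"pics/{n}c.png",cv2.resize(I[v0:v0+h,u0:u0+w],None,fx=3.2 if n=='scene' else 4.6,fy=3.2 if n=='scene' else 4.6,interpolation=cv2.INTER_CUBIC))
E
```

```text
piv [0.529  0.0176 0.0982]
tip [0.6041 0.0737 0.0958]
nut [ 0.5628 -0.1916  0.1089]
catch [ 0.4279 -0.0969  0.1535]
b1 [ 0.4507 -0.0335  0.0184]
b2 [ 0.4699 -0.1654  0.0146]
knob 216 [ 0.56428219 -0.19283484  0.10616472] [ 0.54056442 -0.20862241  0.07971694] [ 0.58837181 -0.17797705  0.11621113]
lever 93 [0.58620177 0.05854983 0.10808753] [0.41327501 0.01465222 0.09119595] [0.61387698 0.08385291 1.21160503]
dir [-0.86560317 -0.50073062]
catch 24 [ 0.42349925 -0.10196073  0.15792641] [ 0.42090288 -0.11682983  0.15016751] [ 0.42611094 -0.08816318  0.16472321]
panel 4447 [ 0.4133 -0.1543  0.131 ] [0.6628 0.0147 1.2116]
((0.5390346050262451, -0.0618315264582634), (0.2365858256816864, 0.17518019676208496), 5.211240768432617) [[ 0.4133  0.0147]
 [ 0.4292 -0.1598]
 [ 0.6648 -0.1383]
 [ 0.6489  0.0361]]
normal [-0.3987  0.8956 -0.1973] [ 0.553  -0.0788  0.193 ]
```

View pics/topc.png

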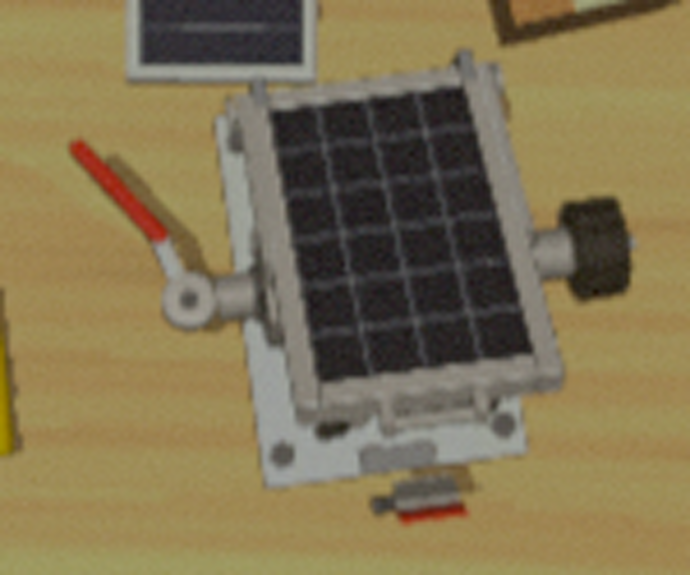

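View pics/scenec.png

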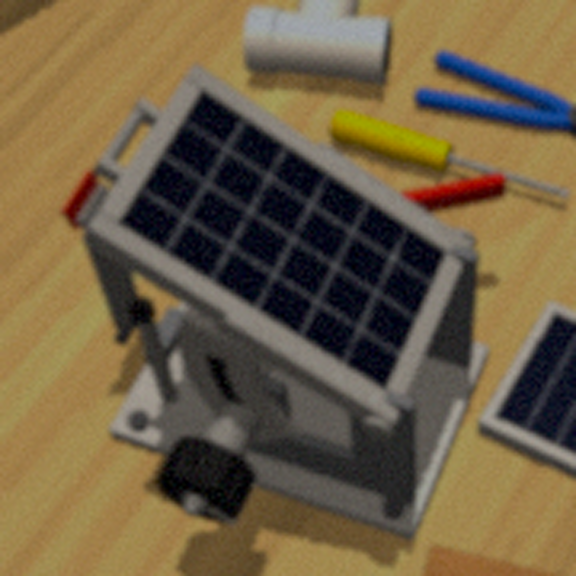

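Crops: in the top view the pivot is at crop (189,300), the knob at (597,250), and base corners at (268,487), (525,452) and (218,118). In the scene view the knob is at (208,478) and base corners at (112,432), (413,533) and (488,348). I'll fit the stand pose to these.

```bash
cat >> h.py <<'E'
import os
def W(p,X): # stand mm -> world m ; p=[x,y,yaw]
    X=np.atleast_2d(X)/1000.; c,s=np.cos(p[2]),np.sin(p[2])
    return np.c_[p[0]+c*X[:,0]-s*X[:,1],p[1]+s*X[:,0]+c*X[:,1],X[:,2]]
if os.path.exists('pose.npy'): SP=np.load('pose.npy')
E
python3 - <<'E'
from h import *
from scipy.optimize import least_squares
T=[((-5,104,98),(189,300)),((-5,-115,85),(597,250)),((-107.5,75,12),(268,487)),((-107.5,-75,12),(525,452)),((107.5,75,12),(218,118))]
S=[((-5,-115,85),(208,478)),((-107.5,-75,12),(112,432)),((107.5,-75,12),(413,533)),((107.5,75,12),(488,348))]
tx=np.array([a for a,_ in T],float);tu=np.array([b for _,b in T])/4.6+[270,145]
sx=np.array([a for a,_ in S],float);su=np.array([b for _,b in S])/3.2+[190,90]
f=lambda p:np.r_[(proj("top",W(p,tx))-tu).ravel(),(proj("scene",W(p,sx))-su).ravel()]
r=least_squares(f,[.55,-.08,.15],loss='soft_l1');np.set_printoptions(precision=4,suppress=True);print(r.x,f(r.x).reshape(-1,2));np.save('pose.npy',r.x)
p=r.x
for n,X in dict(piv=(-5,104,85),nut=(-5,-115,85),press=(-99,0,136),catch=(-119,0,160)).items():print(n,W(p,X))
# height check by triangulating the nut from two views
K,k1,Rm,t=cam("top");g=least_squares(lambda X:np.r_[(proj("top",X)-tu[1])[0],(proj("scene",X)-su[0])[0]],[.56,-.19,.08]).x;print('nut tri',g)
a0=least_squares(lambda a:(proj("top",W(p,(-5+100*np.cos(a[0])+0*0,104+100*np.sin(a[0]),95)))-[270+80/4.6,145+148/4.6]).ravel(),[.5]).x;print('tip angle about',a0)
E
```

```text
[ 0.5537 -0.081   0.1676] [[-0.3229 -0.2424]
 [-1.0991 -1.1132]
 [-0.7995  0.1434]
 [ 0.5793 -0.3972]
 [-1.5935 -0.651 ]
 [-0.8882  1.2109]
 [-2.0434 -0.2761]
 [-0.3286  0.7877]
 [-0.1031 -0.9164]]
piv [[0.5314 0.0207 0.085 ]]
nut [[ 0.5679 -0.1952  0.085 ]]
press [[ 0.4561 -0.0975  0.136 ]]
catch [[ 0.4363 -0.1009  0.16  ]]
nut tri [ 0.5675 -0.1948  0.0877]
tip angle about [0.4753]
```

```bash
cat >> h.py <<'E'
np.set_printoptions(precision=4,suppress=True)
def pose(pt,yaw=0.,lean=0.,L=186):
    """tool with point L mm ahead of TCP at stand pt (mm); yaw: angle of tool y from stand y; lean: TCP leans to stand +x (about stand y)"""
    a=np.pi/2+yaw
    y=np.array([np.cos(a),np.sin(a),0]);z=np.array([0,0,-1.]);M=np.c_[np.cross(y,z),y,z]
    M=R.from_rotvec([0,lean,0]).as_matrix()@M
    M=R.from_rotvec([0,0,SP[2]]).as_matrix()@M
    return W(SP,pt)[0]-M[:,2]*L/1000,M
def inc(*tg,cur=None):
    s=read_state()
    p0,M0=cur or (s['tool_pos'],R.from_rotvec(s['orientation']).as_matrix())
    for p,M in tg: print("slide",((p-p0)@M0*1000).round(1),"dr",R.from_matrix(M0.T@M).as_rotvec().round(3))
def arc(th,y=-38,r=182):
    return (85-r*np.cos(th)+9*np.sin(th),y,127+r*np.sin(th)+9*np.cos(th))
E
python3 - <<'E'
from h import *
P=cloud("top",np.load("top0.npy"))
for n,b in dict(carton=(365,90,422,156),multi=(440,150,490,225),tape=(420,208,455,242),spare=(295,105,342,165),screw=(258,170,275,246)).items():
    u0,v0,u1,v1=b;Q=P[v0:v1,u0:u1].reshape(-1,3);Q=Q[(Q[:,2]>.012)&(Q[:,2]<.3)]
    c,s=np.cos(SP[2]),np.sin(SP[2]);D=(Q[:,:2]-SP[:2])@np.array([[c,-s],[s,c]])*1000
    print(n,np.percentile(D,[1,99],axis=0).round(),Q[:,2].max())
a=arc(.54)
inc(pose((a[0],a[1],330)),pose((a[0],a[1],a[2]+8)))
E
```

```text
carton [[ 129. -191.]
 [ 265.  -85.]] 0.13994069654437793
multi [[ -78. -345.]
 [  86. -236.]] 0.05135175830098397
tape [[-116. -252.]
 [ -46. -181.]] 0.02788565027554609
spare [[ 95.  -2.]
 [278. 116.]] 0.1440565592636142
screw [[-66. 210.]
 [118. 235.]] 0.03295465128414512
slide [-511.2 -595.6 -111.3] dr [-0.002 -0.    -0.432]
slide [-511.2 -595.5  -17.6] dr [-0.002 -0.    -0.432]
```

Call:
servo_tool(increments=[{"slide":[0,0,-110],"dr":[0,0,0],"jaw":1},{"slide":[0,0,-110],"dr":[0,0,0],"jaw":1},{"slide":[-511,-596,-111],"dr":[0,0,-0.43],"jaw":1},{"slide":[-511,-596,-111],"dr":[0,0,-0.43],"jaw":1},{"slide":[-511,-596,-111],"dr":[0,0,-0.43],"jaw":1},{"slide":[-511,-596,-111],"dr":[0,0,-0.43],"jaw":1},{"slide":[-511,-596,-111],"dr":[0,0,-0.43],"jaw":1},{"slide":[-511,-596,-111],"dr":[0,0,-0.43],"jaw":1},{"slide":[-511,-596,-111],"dr":[0,0,-0.43],"jaw":1},{"slide":[-511,-596,-111],"dr":[0,0,-0.43],"jaw":1},{"slide":[-511,-596,-111],"dr":[0,0,-0.43],"jaw":1},{"slide":[-511,-596,-111],"dr":[0,0,-0.43],"jaw":1},{"slide":[-511,-596,-111],"dr":[0,0,-0.43],"jaw":1},{"slide":[-511,-596,-111],"dr":[0,0,-0.43],"jaw":1},{"slide":[-511,-596,-111],"dr":[0,0,-0.43],"jaw":1},{"slide":[-511,-596,-111],"dr":[0,0,-0.43],"jaw":1},{"slide":[-511,-596,-111],"dr":[0,0,-0.43],"jaw":1},{"slide":[-511,-596,-111],"dr":[0,0,-0.43],"jaw":1},{"slide":[-511,-596,-111],"dr":[0,0,-0.43],"jaw":1},{"slide":[-511,-596,-111],"dr":[0,0,-0.43],"jaw":1}])

```text
t: 2.1
tool_pos: [0.4943, -0.1305, 0.5148]
orientation: [0.256, -3.129, -0.002]
force: [0.5, 0.3, -0.3]
opening: 0.0004
gripper_force: 0.0
```

```bash
python3 - <<'E'
from h import *
s=read_state();print(s['t'],s['q'],s['opening'],s['force'])
inc(*[pose(arc(t)) for t in (.56,.5,.42,.34,.26,.18,.1,.05,.02,0,-.01)])
E
```

```text
2.1 [-0.3586 -0.1286  1.549   0.0003  1.7233 -2.0928] 0.00043355948893293854 [ 0.5011  0.2861 -0.3397]
slide [-2.6  0.8 97.5] dr [ 0.001 -0.002 -0.004]
slide [  3.4   0.7 106.7] dr [ 0.001 -0.002 -0.004]
slide [ 10.5   0.7 119.4] dr [ 0.001 -0.002 -0.004]
slide [ 16.5   0.7 132.7] dr [ 0.001 -0.002 -0.004]
slide [ 21.5   0.6 146.4] dr [ 0.001 -0.002 -0.004]
slide [ 25.4   0.6 160.4] dr [ 0.001 -0.002 -0.004]
slide [ 28.1   0.6 174.8] dr [ 0.001 -0.002 -0.004]
slide [ 29.2   0.5 183.8] dr [ 0.001 -0.002 -0.004]
slide [ 29.6   0.5 189.2] dr [ 0.001 -0.002 -0.004]
slide [ 29.9   0.5 192.9] dr [ 0.001 -0.002 -0.004]
slide [ 29.9   0.5 194.7] dr [ 0.001 -0.002 -0.004]
```

Call:
servo_tool(increments=[{"slide":[-3,0,50],"dr":[0,0,0],"jaw":1},{"slide":[-3,0,97],"dr":[0,0,0],"jaw":1},{"slide":[3,0,107],"dr":[0,0,0],"jaw":1},{"slide":[10,0,119],"dr":[0,0,0],"jaw":1},{"slide":[16,0,133],"dr":[0,0,0],"jaw":1},{"slide":[21,0,146],"dr":[0,0,0],"jaw":1},{"slide":[25,0,160],"dr":[0,0,0],"jaw":1},{"slide":[27,0,168],"dr":[0,0,0],"jaw":1},{"slide":[28,0,175],"dr":[0,0,0],"jaw":1},{"slide":[28,0,175],"dr":[0,0,0],"jaw":1}])

```text
t: 3.1
tool_pos: [0.4665, -0.1344, 0.3403]
orientation: [0.259, -3.131, -0.0]
force: [0.8, 3.5, 4.9]
opening: 0.0005
gripper_force: 2.3
```

Call:
servo_tool(increments=[{"slide":[1,0,5],"dr":[0,0,0],"jaw":1},{"slide":[1,0,9],"dr":[0,0,0],"jaw":1},{"slide":[1,0,13],"dr":[0,0,0],"jaw":1},{"slide":[1,0,15],"dr":[0,0,0],"jaw":1},{"slide":[1,0,15],"dr":[0,0,0],"jaw":1}])

```text
t: 3.6
tool_pos: [0.4655, -0.1348, 0.326]
orientation: [0.259, -3.13, 0.0]
force: [-1.7, 2.2, 4.8]
opening: 0.0007
gripper_force: 2.2
```

Call:
servo_tool(increments=[{"slide":[0,0,2],"dr":[0,0,0],"jaw":1},{"slide":[0,0,4],"dr":[0,0,0],"jaw":1},{"slide":[0,0,4],"dr":[0,0,0],"jaw":1}])

```text
t: 3.9
tool_pos: [0.4654, -0.1348, 0.3223]
orientation: [0.259, -3.13, 0.0]
force: [-4.1, 2.2, 6.9]
opening: 0.0006
gripper_force: 3.3
```

Call:
servo_tool(increments=[{"slide":[0,0,1],"dr":[0,0,0],"jaw":1},{"slide":[0,0,2],"dr":[0,0,0],"jaw":1},{"slide":[0,0,2],"dr":[0,0,0],"jaw":1},{"slide":[0,0,2],"dr":[0,0,0],"jaw":1}])

```text
t: 4.3
tool_pos: [0.4655, -0.1348, 0.3222]
orientation: [0.259, -3.13, 0.001]
force: [-12.0, 5.9, 21.7]
opening: 0.0001
gripper_force: 11.0
```

```bash
python3 - <<'E'
from h import *
im,d=read_camera("scene");cv2.imwrite("pics/s1.png",cv2.resize(im[60:260,170:400,::-1],None,fx=3,fy=3,interpolation=cv2.INTER_CUBIC))
s=read_state();print(s['tool_pos'],s['force'])
E
```

```text
[ 0.4655 -0.1348  0.3221] [-11.894    4.7386  22.8286]
```

View pics/s1.png

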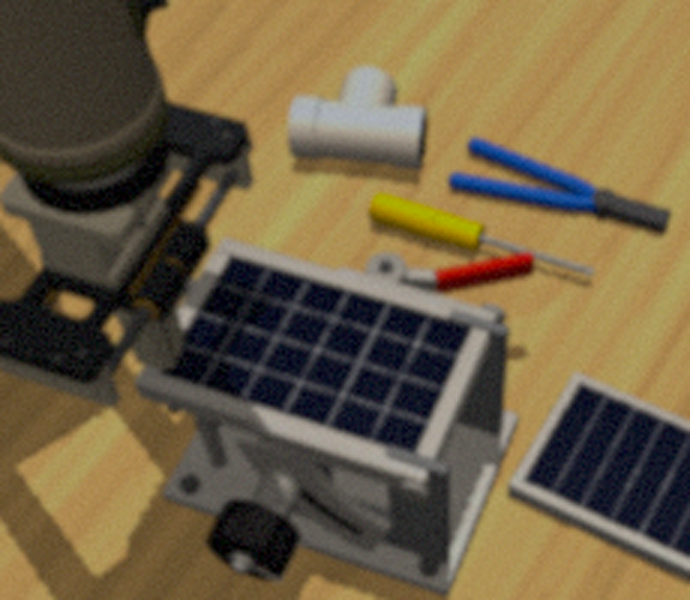

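The panel looks level under the fingers (rail at about (190,310)) and is on its posts with 22 N. I'll press slightly more, lift off and check.

Call:
servo_tool(increments=[{"slide":[0,0,1],"dr":[0,0,0],"jaw":1},{"slide":[0,0,1],"dr":[0,0,0],"jaw":1},{"slide":[0,0,1],"dr":[0,0,0],"jaw":1}])

```text
t: 4.65
tool_pos: [0.4655, -0.1348, 0.3221]
orientation: [0.259, -3.13, 0.001]
force: [-15.2, 6.6, 30.2]
opening: 0.0004
gripper_force: 14.7
```

Call:
servo_tool(increments=[{"slide":[0,0,-5],"dr":[0,0,0],"jaw":1},{"slide":[0,0,-10],"dr":[0,0,0],"jaw":1},{"slide":[0,0,-60],"dr":[0,0,0],"jaw":1},{"slide":[0,0,-100],"dr":[0,0,0],"jaw":1},{"slide":[0,0,-100],"dr":[0,0,0],"jaw":1},{"slide":[0,0,-100],"dr":[0,0,0],"jaw":1}])

```text
t: 5.25
tool_pos: [0.4659, -0.135, 0.4196]
orientation: [-0.259, 3.129, -0.002]
force: [-0.3, -0.7, -0.7]
opening: 0.0008
gripper_force: 0.0
```

```bash
cat >> h.py <<'E'
def tilt(d):
    P=cloud("scene",d); uv=proj("scene",W(SP,[(x,y,136) for x in range(-60,70,5) for y in range(-45,46,5)])).round().astype(int)
    Q=np.array([P[v,u] for u,v in uv]); Q=Q[(Q[:,2]>.1)&(Q[:,2]<.25)]
    c,s=np.cos(SP[2]),np.sin(SP[2]); X=(Q[:,:2]-SP[:2])@np.array([c,s]); k=np.polyfit(X,Q[:,2],1); return -k[0],k[1]
def lever(im,d):
    P=cloud("scene",d); hsv=cv2.cvtColor(im,cv2.COLOR_RGB2HSV)
    m=((hsv[...,0]<8)|(hsv[...,0]>172))&(hsv[...,1]>140)&(P[...,2]>.06)&(P[...,2]<.12)
    c,s=np.cos(SP[2]),np.sin(SP[2]);Q=P[m]; D=(Q[:,:2]-SP[:2])@np.array([[c,-s],[s,c]])*1000-[-5,104]
    D=D[np.linalg.norm(D,axis=1)<120]
    if len(D)<8: return None
    D=D[np.abs(D-np.median(D,0)).max(1)<60]
    w=np.linalg.svd(D-D.mean(0),full_matrices=False)[2][0]; w*=np.sign(w@D.mean(0))
    o=D.mean(0); r=np.linalg.norm(o); th2=np.arctan2(o[1],o[0])+np.arcsin(12/max(r,13))
    return len(D),np.arctan2(w[1],w[0])-.5,th2-.5,r   # joint angle estimates
E
python3 - <<'E'
from h import *
im,d=read_camera("scene");print(tilt(d),lever(im,d),tilt(np.load('scene0.npy')))
s=read_state();print(s['t'],s['tool_pos'],s['q'])
# nut grasp pose, fingers straddling along stand x
g=(-5,-117,85)
inc(pose((-5,-117,215),-np.pi/2,0,167),pose((-5,-117,215),np.pi/2,0,167))
E
```

```text
(np.float64(0.005332534024266848), np.float64(0.13555645279601425)) (210, np.float64(0.11473462767778841), np.float64(0.07421289220530991), np.float64(71.05049968731664)) (np.float64(0.5373984393834077), np.float64(0.18317986397607852))
5.3 [ 0.4655 -0.1348  0.4181] [-0.3875 -0.1914  1.7792 -0.0004  1.5544 -2.1233]
slide [-91.1 -78.5  36. ] dr [-0.001 -0.001  1.568]
slide [-91.1 -78.5  36. ] dr [ 0.001 -0.001 -1.573]
```

Panel latched (tilt 0.005). Next I'll swing the lever to midway.

```bash
cat >> h.py <<'E'
def lev(th,off,z=78,r=75,flip=0):
    a=th+.5; return pose((-5+r*np.cos(a)+off*np.sin(a),104+r*np.sin(a)-off*np.cos(a),z),a-np.pi/2+flip*np.pi)
E
python3 - <<'E'
from h import *
a=lev(.07,33,230);inc(a,lev(.07,33))
print('push');cur=lev(.07,33)
inc(*[lev(t,o) for t,o in [(.07,25),(.2,24.5),(.32,24.5),(.44,24.5),(.56,24.5),(.68,24.5),(.8,24.5),(.92,24.5),(1.03,24.5),(1.03,40)]],cur=cur)
E
```

```text
slide [-171.4  155.4    1.9] dr [-0.    -0.001  0.998]
slide [-171.6  155.4  153.9] dr [-0.    -0.001  0.998]
push
slide [8. 0. 0.] dr [0. 0. 0.]
slide [18.4  2.5  0. ] dr [ 0.    0.   -0.13]
slide [27.8  3.7  0. ] dr [ 0.    0.   -0.25]
slide [37.3  3.8  0. ] dr [ 0.    0.   -0.37]
slide [46.7  2.7  0. ] dr [ 0.    0.   -0.49]
slide [55.9  0.5  0. ] dr [ 0.    0.   -0.61]
slide [64.8 -2.8  0. ] dr [ 0.    0.   -0.73]
slide [73.2 -7.1  0. ] dr [ 0.    0.   -0.85]
slide [ 80.4 -11.9   0. ] dr [ 0.    0.   -0.96]
slide [71.5  0.8  0. ] dr [ 0.    0.   -0.96]
```

Call:
servo_tool(increments=[{"slide":[-171,155,2],"dr":[0,0,1.0],"jaw":1},{"slide":[-171,155,2],"dr":[0,0,1.0],"jaw":1},{"slide":[-171,155,2],"dr":[0,0,1.0],"jaw":1},{"slide":[-171,155,2],"dr":[0,0,1.0],"jaw":1},{"slide":[-171,155,2],"dr":[0,0,1.0],"jaw":1},{"slide":[-171,155,2],"dr":[0,0,1.0],"jaw":1},{"slide":[-171,155,2],"dr":[0,0,1.0],"jaw":1},{"slide":[-171,155,2],"dr":[0,0,1.0],"jaw":1},{"slide":[-171,155,2],"dr":[0,0,1.0],"jaw":1},{"slide":[-171,155,50],"dr":[0,0,1.0],"jaw":1},{"slide":[-171,155,100],"dr":[0,0,1.0],"jaw":1},{"slide":[-171,155,135],"dr":[0,0,1.0],"jaw":1},{"slide":[-171,155,154],"dr":[0,0,1.0],"jaw":1},{"slide":[-171,155,154],"dr":[0,0,1.0],"jaw":1}])

```text
t: 6.7
tool_pos: [0.6066, 0.0459, 0.26]
orientation: [-1.267, -2.867, 0.005]
force: [-0.1, 0.3, 0.2]
opening: 0.0005
gripper_force: 0.0
```

Call:
servo_tool(increments=[{"slide":[8,0,-2],"dr":[0,0,0],"jaw":1},{"slide":[18,2,-2],"dr":[0,0,-0.13],"jaw":1},{"slide":[28,4,-2],"dr":[0,0,-0.25],"jaw":1},{"slide":[37,4,-2],"dr":[0,0,-0.37],"jaw":1},{"slide":[47,3,-2],"dr":[0,0,-0.49],"jaw":1},{"slide":[56,0,-2],"dr":[0,0,-0.61],"jaw":1},{"slide":[65,-3,-2],"dr":[0,0,-0.73],"jaw":1},{"slide":[73,-7,-2],"dr":[0,0,-0.85],"jaw":1},{"slide":[80,-12,-2],"dr":[0,0,-0.96],"jaw":1},{"slide":[80,-12,-2],"dr":[0,0,-0.96],"jaw":1}])

```text
t: 7.7
tool_pos: [0.5464, 0.0983, 0.2696]
orientation: [-0.202, 3.131, 0.001]
force: [-0.6, 0.7, 0.8]
opening: 0.0003
gripper_force: 0.0
```

```bash
python3 - <<'E'
from h import *
im,d=read_camera("scene");print(lever(im,d))
s=read_state();print(s['t'],s['tool_pos'],s['q'],s['force'])
inc(lev(1.03,24.5),lev(1.03,50),lev(1.03,50,230),pose((-5,-117,230),-np.pi/2,0,167))
E
```

```text
(27, np.float64(0.9882013920963508), np.float64(0.988388955217437), np.float64(43.71234412029049))
7.75 [0.5466 0.098  0.2692] [ 0.085   0.1156  1.7587 -0.      1.2636 -1.6099] [ 0.0557 -0.2536  1.0806]
slide [0.4 0.3 5.2] dr [-0.     0.004 -0.003]
slide [-25.1   0.3   5.3] dr [-0.     0.004 -0.003]
slide [ -25.7    0.3 -146.7] dr [-0.     0.004 -0.003]
slide [  14.6 -295.6 -127.8] dr [0.003 0.003 1.527]
```

Call:
servo_tool(increments=[{"slide":[-10,0,0],"dr":[0,0,0],"jaw":1},{"slide":[-25,0,0],"dr":[0,0,0],"jaw":1},{"slide":[-25,0,-50],"dr":[0,0,0],"jaw":1},{"slide":[-25,0,-100],"dr":[0,0,0],"jaw":1},{"slide":[-25,0,-147],"dr":[0,0,0],"jaw":1},{"slide":[14,-295,-128],"dr":[0,0,1.52],"jaw":0},{"slide":[14,-295,-128],"dr":[0,0,1.52],"jaw":0},{"slide":[14,-295,-128],"dr":[0,0,1.52],"jaw":0},{"slide":[14,-295,-128],"dr":[0,0,1.52],"jaw":0},{"slide":[14,-295,-128],"dr":[0,0,1.52],"jaw":0},{"slide":[14,-295,-128],"dr":[0,0,1.52],"jaw":0},{"slide":[14,-295,-128],"dr":[0,0,1.52],"jaw":0},{"slide":[14,-295,-128],"dr":[0,0,1.52],"jaw":0},{"slide":[14,-295,-128],"dr":[0,0,1.52],"jaw":0},{"slide":[14,-295,-128],"dr":[0,0,1.52],"jaw":0},{"slide":[14,-295,-128],"dr":[0,0,1.52],"jaw":0},{"slide":[14,-295,-128],"dr":[0,0,1.52],"jaw":0}])

```text
t: 9.45
tool_pos: [0.5696, -0.1972, 0.395]
orientation: [2.015, 2.41, 0.0]
force: [-0.4, -0.2, 0.0]
opening: 0.0905
gripper_force: 0.0
```

```bash
python3 - <<'E'
from h import *
im,d=read_camera("scene");print(lever(im,d)); im2,d2=read_camera("top")
cv2.imwrite("pics/t2.png",cv2.resize(im2[140:290,260:460,::-1],None,fx=3.5,fy=3.5,interpolation=cv2.INTER_CUBIC))
s=read_state();print(s['t'],s['tool_pos'],s['q'],s['opening'])
g=lambda l:pose((-5,-117,85),-np.pi/2,l,167)
inc(g(0))
print('leans');inc(*[g(l) for l in(-.15,-.3,-.45,-.6,-.75,-.9)],cur=g(0))
E
```

```text
(103, np.float64(1.044701833586777), np.float64(1.016191962444986), np.float64(68.89450932367848))
9.55 [ 0.5694 -0.197   0.3949] [-0.4181  0.1415  1.4941 -0.      1.5058 -0.5968] 0.09260396523475066
slide [ -0.   -1.2 142.9] dr [0.    0.    0.011]
leans
slide [  0.  -25.    1.9] dr [-0.15  0.    0.  ]
slide [ -0.  -49.4   7.5] dr [-0.3 -0.   0. ]
slide [  0.  -72.6  16.6] dr [-0.45  0.    0.  ]
slide [  0.  -94.3  29.2] dr [-0.6 -0.   0. ]
slide [   0.  -113.8   44.8] dr [-0.75 -0.    0.  ]
slide [  -0.  -130.8   63.2] dr [-0.9 -0.   0. ]
```

View pics/t2.png

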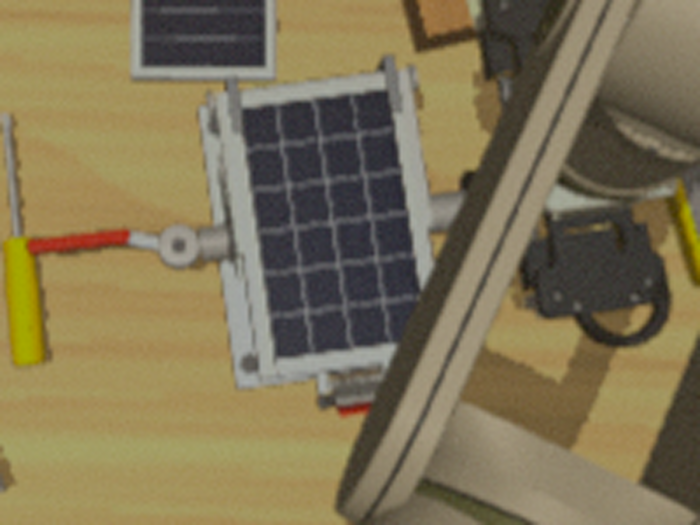

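Lever is about midway (1.02); the panel is down and latched. Descending over the nut.

Call:
servo_tool(increments=[{"slide":[0,-1,50],"dr":[0,0,0.01],"jaw":0},{"slide":[0,-1,100],"dr":[0,0,0.01],"jaw":0},{"slide":[0,-1,130],"dr":[0,0,0.01],"jaw":0},{"slide":[0,-1,143],"dr":[0,0,0.01],"jaw":0},{"slide":[0,-1,143],"dr":[0,0,0.01],"jaw":0}])

```text
t: 10.05
tool_pos: [0.5675, -0.1967, 0.2498]
orientation: [-2.026, -2.396, 0.002]
force: [-0.2, -0.1, -0.0]
opening: 0.0933
gripper_force: 0.0
```

Call:
servo_tool(increments=[{"slide":[0,-25,2],"dr":[-0.15,0,0],"jaw":0},{"slide":[0,-49,7],"dr":[-0.3,0,0],"jaw":0},{"slide":[0,-73,17],"dr":[-0.45,0,0],"jaw":0},{"slide":[0,-94,29],"dr":[-0.6,0,0],"jaw":0},{"slide":[0,-114,45],"dr":[-0.75,0,0],"jaw":0},{"slide":[0,-131,63],"dr":[-0.9,0,0],"jaw":0},{"slide":[0,-131,63],"dr":[-0.9,0,0],"jaw":0},{"slide":[0,-131,63],"dr":[-0.9,0,0],"jaw":0}])

```text
t: 10.85
tool_pos: [0.4385, -0.2195, 0.1895]
orientation: [1.557, 1.838, 0.891]
force: [-0.2, 0.1, -0.5]
opening: 0.093
gripper_force: 0.0
```

```bash
python3 - <<'E'
from h import *
s=read_state();print(s['t'],s['tool_pos'],s['q'],s['opening'],s['force'])
g=lambda l:pose((-5,-117,85),-np.pi/2,l,167)
inc(g(-.9));print('stroke');inc(*[g(l) for l in(-.8,-.7,-.6,-.5,-.4,-.3,-.2,-.1,0,.1,.2,.3,.4,.5,.6,.7)],cur=g(-.9))
E
```

```text
10.85 [ 0.4385 -0.2195  0.1895] [-0.8346 -0.0907  2.2964  1.2147  0.7816 -1.8546] 0.09302947025514749 [-0.2343  0.1033 -0.5021]
slide [ 0.3 -0.   1.1] dr [ 0.004  0.003 -0.001]
stroke
slide [ 0.  16.7  0.8] dr [0.1 0.  0. ]
slide [ 0.  33.2  3.3] dr [0.2 0.  0. ]
slide [ 0.  49.4  7.5] dr [0.3 0.  0. ]
slide [ 0.  65.  13.2] dr [ 0.4 -0.   0. ]
slide [ 0.  80.1 20.4] dr [0.5 0.  0. ]
slide [-0.  94.3 29.2] dr [ 0.6 -0.  -0. ]
slide [ -0.  107.6  39.3] dr [ 0.7  0.  -0. ]
slide [  0.  119.8  50.6] dr [0.8 0.  0. ]
slide [  0.  130.8  63.2] dr [ 0.9  0.  -0. ]
slide [  0.  140.5  76.8] dr [1. 0. 0.]
slide [  0.  148.8  91.2] dr [ 1.1  0.  -0. ]
slide [  0.  155.7 106.5] dr [ 1.2 -0.  -0. ]
slide [  0.  160.9 122.3] dr [ 1.3 -0.   0. ]
slide [  0.  164.6 138.6] dr [ 1.4 -0.   0. ]
slide [  0.  166.6 155.2] dr [1.5 0.  0. ]
slide [  0.  166.9 171.9] dr [ 1.6 -0.  -0. ]
```

Call:
servo_tool(increments=[{"slide":[0,0,1],"dr":[0,0,0],"jaw":1},{"slide":[0,0,1],"dr":[0,0,0],"jaw":1},{"slide":[0,0,1],"dr":[0,0,0],"jaw":1},{"slide":[0,0,1],"dr":[0,0,0],"jaw":1},{"slide":[0,0,1],"dr":[0,0,0],"jaw":1},{"slide":[0,0,1],"dr":[0,0,0],"jaw":1}], force=50)

```text
t: 11.45
tool_pos: [0.4398, -0.2184, 0.188]
orientation: [1.559, 1.843, 0.889]
force: [0.6, -0.2, 2.1]
opening: 0.0514
gripper_force: 50.0
```

```bash
python3 - <<'E'
from h import *
s=read_state();M=R.from_rotvec(s['orientation']).as_matrix();print(s['t'],s['tool_pos'],s['opening'],s['gripper_force'],s['force']@M,s['wrist_torque']@M)
E
```

```text
11.45 [ 0.4398 -0.2184  0.188 ] 0.05144668670654686 50.01674294471741 [-0.2743  1.9628 -0.8735] [ 0.03   -0.0227 -0.0065]
```

Call:
servo_tool(increments=[{"slide":[0,17,1],"dr":[0.1,0,0],"jaw":1},{"slide":[0,33,3],"dr":[0.2,0,0],"jaw":1},{"slide":[0,49,7],"dr":[0.3,0,0],"jaw":1},{"slide":[0,65,13],"dr":[0.4,0,0],"jaw":1},{"slide":[0,80,20],"dr":[0.5,0,0],"jaw":1},{"slide":[0,94,29],"dr":[0.6,0,0],"jaw":1},{"slide":[0,108,39],"dr":[0.7,0,0],"jaw":1},{"slide":[0,120,51],"dr":[0.8,0,0],"jaw":1}])

```text
t: 12.25
tool_pos: [0.5525, -0.1995, 0.2499]
orientation: [1.99, 2.35, 0.109]
force: [-6.1, 3.3, 0.0]
opening: 0.0511
gripper_force: 50.0
```

```bash
cat >> h.py <<'E'
def stat():
    s=read_state();M=R.from_rotvec(s['orientation']).as_matrix();z=R.from_rotvec([0,0,-SP[2]]).as_matrix()@M[:,2]
    f=s['force']@M; m=s['wrist_torque']@M
    c=W(SP,(-5,-115,85))[0]; nm=(s['wrist_torque']+np.cross(s['tool_pos']-c,s['force']))@np.array([-np.sin(SP[2]),np.cos(SP[2]),0])
    print('t',s['t'],'lean',np.arctan2(-z[0],-z[2]).round(3),'f',f,'m',m,'nutmoment',nm.round(3),'open',s['opening'].__round__(4),'pos',s['tool_pos'],'q',s['q'])
    im,d=read_camera("scene"); print('lever',lever(im,d))
E
python3 - <<'E'
from h import *
stat()
E
```

```text
t 12.25 lean -0.093 f [ 4.2231 -5.4265 -0.5101] m [ 0.4079  0.6297 -0.0518] nutmoment -0.49 open 0.0511 pos [ 0.5525 -0.1995  0.2499] q [-0.4513  0.1839  1.7228  0.0585  1.1593 -0.6377]
lever (103, np.float64(1.0463783762823389), np.float64(1.0140554970653963), np.float64(67.9611545898818))
```

Call:
servo_tool(increments=[{"slide":[0,8,0],"dr":[0.05,0,0],"jaw":1},{"slide":[0,17,1],"dr":[0.1,0,0],"jaw":1},{"slide":[0,25,2],"dr":[0.15,0,0],"jaw":1},{"slide":[0,33,3],"dr":[0.2,0,0],"jaw":1},{"slide":[0,41,5],"dr":[0.25,0,0],"jaw":1},{"slide":[0,49,7],"dr":[0.3,0,0],"jaw":1},{"slide":[0,57,10],"dr":[0.35,0,0],"jaw":1},{"slide":[0,65,13],"dr":[0.4,0,0],"jaw":1}])

```text
t: 13.1
tool_pos: [0.617, -0.1888, 0.2429]
orientation: [-1.89, -2.231, 0.344]
force: [-8.2, -1.4, 0.0]
opening: 0.0514
gripper_force: 50.0
```

```bash
python3 -c "
from h import *
stat()"
```

```text
t 13.1 lean 0.306 f [-0.0265 -7.9853  2.4784] m [ 0.58   -0.0726 -0.0819] nutmoment -0.742 open 0.0514 pos [ 0.617  -0.1888  0.2429] q [-0.3338  0.5141  1.3406 -0.1441  1.5582 -0.4773]
lever None
```

Call:
servo_tool(increments=[{"slide":[0,8,0],"dr":[0.05,0,0],"jaw":1},{"slide":[0,17,1],"dr":[0.1,0,0],"jaw":1},{"slide":[0,25,2],"dr":[0.15,0,0],"jaw":1},{"slide":[0,33,3],"dr":[0.2,0,0],"jaw":1},{"slide":[0,41,5],"dr":[0.25,0,0],"jaw":1},{"slide":[0,49,7],"dr":[0.3,0,0],"jaw":1}])

```text
t: 13.75
tool_pos: [0.6609, -0.1816, 0.2211]
orientation: [-1.73, -2.042, 0.639]
force: [-10.3, -2.6, -3.1]
opening: 0.0512
gripper_force: 50.0
```

```bash
python3 -c "
from h import *
stat()"
```

```text
t 13.75 lean 0.607 f [-0.849  -6.9374  8.5688] m [ 0.2092 -0.2212  0.0227] nutmoment -0.942 open 0.0512 pos [ 0.6609 -0.1816  0.2211] q [-0.2752  0.7961  1.0275 -0.2563  1.8698 -0.4463]
lever None
```

```bash
sed -i 's/def lever(im,d):/def lever(im,d,n="scene"):/; s/P=cloud("scene",d); hsv/P=cloud(n,d); hsv/' h.py
sed -i "s/print('lever',lever(im,d))/im2,d2=read_camera('top'); print('lever',lever(im,d),lever(im2,d2,'top'))/" h.py
python3 -c "
from h import *
stat()
im=cv2.imread('pics/top0.png')[:,:,::-1];print(lever(im,np.load('top0.npy'),'top'))"
```

```text
t 13.8 lean 0.611 f [  1.2937 -13.8991   2.4456] m [2.0991 0.4885 0.0047] nutmoment -0.199 open 0.0507 pos [ 0.6614 -0.1814  0.2206] q [-0.2743  0.7995  1.0241 -0.2583  1.8729 -0.4463]
lever None (97, np.float64(1.0489732727440502), np.float64(1.055443155331836), np.float64(68.28761698142193))
(92, np.float64(0.11592100917199377), np.float64(0.10326564104247216), np.float64(68.43692758808078))
```

Call:
servo_tool(increments=[{"slide":[0,0,0],"dr":[0,0,0],"jaw":0},{"slide":[0,0,0],"dr":[0,0,0],"jaw":0},{"slide":[0,0,0],"dr":[0,0,0],"jaw":0},{"slide":[0,0,0],"dr":[0,0,0],"jaw":0},{"slide":[0,-23,2],"dr":[-0.14,0,0],"jaw":0},{"slide":[0,-46,7],"dr":[-0.28,0,0],"jaw":0},{"slide":[0,-68,15],"dr":[-0.42,0,0],"jaw":0},{"slide":[0,-89,26],"dr":[-0.56,0,0],"jaw":0},{"slide":[0,-108,39],"dr":[-0.7,0,0],"jaw":0},{"slide":[0,-124,56],"dr":[-0.84,0,0],"jaw":0},{"slide":[0,-139,74],"dr":[-0.98,0,0],"jaw":0},{"slide":[0,-150,94],"dr":[-1.12,0,0],"jaw":0},{"slide":[0,-159,116],"dr":[-1.26,0,0],"jaw":0},{"slide":[0,-165,139],"dr":[-1.4,0,0],"jaw":0},{"slide":[0,-167,155],"dr":[-1.5,0,0],"jaw":0},{"slide":[0,-167,155],"dr":[-1.5,0,0],"jaw":0},{"slide":[0,-167,155],"dr":[-1.5,0,0],"jaw":0},{"slide":[0,-167,155],"dr":[-1.5,0,0],"jaw":0}])

```text
t: 15.7
tool_pos: [0.4398, -0.2188, 0.1896]
orientation: [1.56, 1.842, 0.889]
force: [0.1, -0.3, 0.4]
opening: 0.0929
gripper_force: 0.0
```

```bash
python3 -c "
from h import *
stat()
inc(*[pose((-5,-117,85),-np.pi/2,l,167) for l in (-.9,)])"
```

```text
t 15.7 lean -0.899 f [-0.2875  0.3181 -0.1966] m [ 0.4165 -0.0331 -0.0786] nutmoment 0.47 open 0.0929 pos [ 0.4398 -0.2188  0.1896] q [-0.83   -0.0894  2.2932  1.2068  0.7792 -1.8444]
lever (104, np.float64(1.0543125987506698), np.float64(1.0157526057521686), np.float64(67.90396207628962)) (96, np.float64(1.0525039584673206), np.float64(1.0537560247946476), np.float64(68.29617271690853))
slide [-0.  -1.9 -0. ] dr [-0.     0.002  0.001]
```

Call:
servo_tool(increments=[{"slide":[0,-1,0],"dr":[0,0,0],"jaw":1},{"slide":[0,-1,0],"dr":[0,0,0],"jaw":1},{"slide":[0,-1,0],"dr":[0,0,0],"jaw":1},{"slide":[0,-1,0],"dr":[0,0,0],"jaw":1},{"slide":[0,-1,0],"dr":[0,0,0],"jaw":1},{"slide":[0,-1,0],"dr":[0,0,0],"jaw":1},{"slide":[0,16,1],"dr":[0.1,0,0],"jaw":1},{"slide":[0,32,3],"dr":[0.2,0,0],"jaw":1},{"slide":[0,49,7],"dr":[0.3,0,0],"jaw":1}])

```text
t: 16.7
tool_pos: [0.4752, -0.2124, 0.223]
orientation: [1.738, 2.049, 0.629]
force: [19.7, 8.9, -22.3]
opening: 0.0511
gripper_force: 50.0
```

```bash
python3 -c "
from h import *
stat()"
```

```text
t 16.7 lean -0.596 f [ 5.5808  4.8204 30.1656] m [-1.253   1.0288 -0.0613] nutmoment -0.465 open 0.0511 pos [ 0.4752 -0.2124  0.223 ] q [-0.6748 -0.0936  2.1314  0.6318  0.7843 -1.2225]
lever (102, np.float64(1.0510286091750187), np.float64(1.017778472963317), np.float64(68.80117670369881)) (100, np.float64(1.0494542558324094), np.float64(1.0533829618078077), np.float64(68.66739042903042))
```

Call:
servo_tool(increments=[{"slide":[0,17,1],"dr":[0.1,0,0],"jaw":1},{"slide":[0,33,3],"dr":[0.2,0,0],"jaw":1},{"slide":[0,33,3],"dr":[0.2,0,0],"jaw":1}])

```text
t: 17.1
tool_pos: [0.5045, -0.2073, 0.2387]
orientation: [1.843, 2.18, 0.435]
force: [-2.9, -4.9, 0.2]
opening: 0.051
gripper_force: 50.0
```

```bash
python3 -c "
from h import *
stat()"
```

```text
t 17.1 lean -0.395 f [-4.3058 -3.3521 -1.5682] m [ 1.5138 -0.827   0.5862] nutmoment 0.955 open 0.051 pos [ 0.5045 -0.2073  0.2387] q [-0.576  -0.0113  1.9813  0.3375  0.9019 -0.9177]
lever (101, np.float64(1.0482771554448778), np.float64(1.016837799651682), np.float64(68.9306319572691)) (100, np.float64(1.0495667382886902), np.float64(1.0539244584441225), np.float64(68.68799769269995))
```

Call:
servo_tool(increments=[{"slide":[0,17,1],"dr":[0.1,0,0],"jaw":1},{"slide":[0,33,3],"dr":[0.2,0,0],"jaw":1},{"slide":[0,33,3],"dr":[0.2,0,0],"jaw":1}])

```text
t: 17.5
tool_pos: [0.5356, -0.2022, 0.2483]
orientation: [1.942, 2.295, 0.226]
force: [1.3, -2.1, -3.3]
opening: 0.0515
gripper_force: 50.0
```

```bash
python3 -c "
from h import *
stat()"
```

```text
t 17.5 lean -0.196 f [-2.3173  0.2908  3.376 ] m [ 0.7753 -0.6426  0.5347] nutmoment 0.822 open 0.0515 pos [ 0.5356 -0.2022  0.2483] q [-0.4907  0.1091  1.8144  0.1368  1.0663 -0.714 ]
lever (102, np.float64(1.048298300205517), np.float64(1.0164648060530397), np.float64(68.93508696645384)) (97, np.float64(1.052564506435542), np.float64(1.0554455825065414), np.float64(68.20879421071967))
```

Call:
servo_tool(increments=[{"slide":[0,17,1],"dr":[0.1,0,0],"jaw":1},{"slide":[0,33,3],"dr":[0.2,0,0],"jaw":1},{"slide":[0,33,3],"dr":[0.2,0,0],"jaw":1}])

```text
t: 17.9
tool_pos: [0.5682, -0.1969, 0.2515]
orientation: [-2.027, -2.396, 0.003]
force: [4.2, -2.6, -6.3]
opening: 0.0511
gripper_force: 50.0
```

```bash
python3 -c "
from h import *
stat()"
```

```text
t 17.9 lean 0.004 f [-3.2737  3.6998  6.3266] m [ 0.2651 -0.5413  0.5675] nutmoment 0.878 open 0.0511 pos [ 0.5682 -0.1969  0.2515] q [-0.4185  0.2568  1.6333 -0.0013  1.2551 -0.5843]
lever (106, np.float64(1.0540898147972744), np.float64(1.0141624758339354), np.float64(68.77314245247585)) (99, np.float64(1.0511373219524158), np.float64(1.054638305210943), np.float64(68.56542624498731))
```

Call:
servo_tool(increments=[{"slide":[0,17,1],"dr":[0.1,0,0],"jaw":1},{"slide":[0,33,3],"dr":[0.2,0,0],"jaw":1},{"slide":[0,33,3],"dr":[0.2,0,0],"jaw":1}])

```text
t: 18.3
tool_pos: [0.6006, -0.1915, 0.2482]
orientation: [-1.938, -2.291, 0.232]
force: [4.7, -1.7, -7.6]
opening: 0.0511
gripper_force: 50.0
```

```bash
python3 -c "
from h import *
stat()"
```

```text
t 18.3 lean 0.203 f [-2.4268  5.8378  6.5401] m [-0.473  -0.468   0.6416] nutmoment 0.495 open 0.0511 pos [ 0.6006 -0.1915  0.2482] q [-0.3596  0.4219  1.4426 -0.1007  1.4541 -0.5055]
lever None (98, np.float64(0.975467552561236), np.float64(0.9762122983612305), np.float64(70.13137959754181))
```

Call:
servo_tool(increments=[{"slide":[0,17,1],"dr":[0.1,0,0],"jaw":1},{"slide":[0,33,3],"dr":[0.2,0,0],"jaw":1},{"slide":[0,33,3],"dr":[0.2,0,0],"jaw":1}])

```text
t: 18.7
tool_pos: [0.6316, -0.1861, 0.2379]
orientation: [-1.837, -2.174, 0.441]
force: [5.3, -0.7, -11.1]
opening: 0.0512
gripper_force: 50.0
```

```bash
python3 -c "
from h import *
stat()
im,d=read_camera('scene');u,v=proj('scene',W(SP,(-5,-115,85)))[0].astype(int)
cv2.imwrite('pics/n1.png',cv2.resize(im[v-50:v+40,u-60:u+60,::-1],None,fx=5,fy=5,interpolation=cv2.INTER_CUBIC))"
```

```text
t 18.7 lean 0.403 f [-1.625   9.013   8.2598] m [-0.9994 -0.2435  0.3104] nutmoment 0.49 open 0.0512 pos [ 0.6316 -0.1861  0.2379] q [-0.3124  0.6009  1.2431 -0.1803  1.6584 -0.463 ]
lever None (99, np.float64(0.892864442229613), np.float64(0.8980319867720674), np.float64(68.9476309479204))
```

View pics/n1.png

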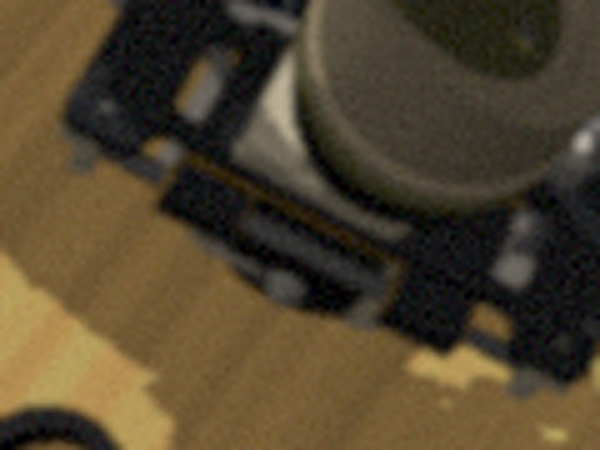

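The nut turned the lever back from 1.05 to 0.90, so contact now begins around 0.8. I'll back the nut off by 0.5 rad so that it begins near 1.0, then release it.

Call:
servo_tool(increments=[{"slide":[0,-17,1],"dr":[-0.1,0,0],"jaw":1},{"slide":[0,-33,3],"dr":[-0.2,0,0],"jaw":1},{"slide":[0,-49,7],"dr":[-0.3,0,0],"jaw":1},{"slide":[0,-65,13],"dr":[-0.4,0,0],"jaw":1},{"slide":[0,-80,20],"dr":[-0.5,0,0],"jaw":1},{"slide":[0,-80,20],"dr":[-0.5,0,0],"jaw":1},{"slide":[0,-80,20],"dr":[-0.5,0,0],"jaw":0},{"slide":[0,-80,20],"dr":[-0.5,0,0],"jaw":0},{"slide":[0,-80,20],"dr":[-0.5,0,0],"jaw":0},{"slide":[0,-80,20],"dr":[-0.5,0,0],"jaw":0}])

```text
t: 19.85
tool_pos: [0.5505, -0.2001, 0.2541]
orientation: [1.986, 2.346, 0.118]
force: [0.0, 0.0, 0.0]
opening: 0.0787
gripper_force: 0.0
```

```bash
python3 - <<'E'
from h import *
stat()
# lift, then go above lever for the closing push (flipped tool)
u=pose((-5,-117,240),-np.pi/2,0,167); inc(u)
a=lev(.85,45,230,flip=1);print('to lever');inc(a,cur=u);print(lev(.85,45,78,flip=1)[0])
E
```

```text
t 19.85 lean -0.101 f [ 0.012  0.013 -0.04 ] m [ 0.1354 -0.0628  0.0189] nutmoment 0.138 open 0.0787 pos [ 0.5505 -0.2001  0.2541] q [-0.4554  0.1714  1.7288  0.0638  1.1593 -0.6443]
lever (119, np.float64(0.8943173366541515), np.float64(0.8581447252188845), np.float64(68.45090176537789)) (97, np.float64(0.9010431055166721), np.float64(0.8970280253291547), np.float64(68.41507423260559))
slide [  -0.1   33.1 -150.6] dr [ 0.101  0.    -0.002]
to lever
slide [284.3  60.3  -9. ] dr [0.    0.    1.792]
[0.5803 0.0932 0.264 ]
```

Call:
servo_tool(increments=[{"slide":[0,0,0],"dr":[0,0,0],"jaw":0},{"slide":[0,5,-50],"dr":[0,0,0],"jaw":0},{"slide":[0,10,-100],"dr":[0,0,0],"jaw":0},{"slide":[0,33,-150],"dr":[0.1,0,0],"jaw":0.5},{"slide":[0,33,-150],"dr":[0.1,0,0],"jaw":1},{"slide":[0,33,-150],"dr":[0.1,0,0],"jaw":1}])

```text
t: 20.55
tool_pos: [0.5695, -0.1969, 0.4084]
orientation: [2.025, 2.395, 0.003]
force: [-0.0, -0.8, -0.8]
opening: 0.0735
gripper_force: 0.0
```

Call:
servo_tool(increments=[{"slide":[284,60,-9],"dr":[0,0,1.79],"jaw":1},{"slide":[284,60,-9],"dr":[0,0,1.79],"jaw":1},{"slide":[284,60,-9],"dr":[0,0,1.79],"jaw":1},{"slide":[284,60,-9],"dr":[0,0,1.79],"jaw":1},{"slide":[284,60,-9],"dr":[0,0,1.79],"jaw":1},{"slide":[284,60,-9],"dr":[0,0,1.79],"jaw":1},{"slide":[284,60,-9],"dr":[0,0,1.79],"jaw":1},{"slide":[284,60,-9],"dr":[0,0,1.79],"jaw":1},{"slide":[284,60,-9],"dr":[0,0,1.79],"jaw":1},{"slide":[284,60,-9],"dr":[0,0,1.79],"jaw":1},{"slide":[284,60,-9],"dr":[0,0,1.79],"jaw":1},{"slide":[284,60,-9],"dr":[0,0,1.79],"jaw":1},{"slide":[284,60,-9],"dr":[0,0,1.79],"jaw":1},{"slide":[284,60,-9],"dr":[0,0,1.79],"jaw":1},{"slide":[284,60,-9],"dr":[0,0,1.79],"jaw":1}])

```text
t: 22.05
tool_pos: [0.5802, 0.0929, 0.413]
orientation: [3.141, -0.081, -0.004]
force: [-0.0, 0.3, 0.1]
opening: 0.0005
gripper_force: 0.0
```

```bash
python3 - <<'E'
from h import *
s=read_state();print(s['t'],s['tool_pos'],s['q'],s['opening'])
c=lev(.85,45,78,flip=1);inc(c);print('push')
inc(*[lev(t,24.5,78,flip=1) for t in(.85,.95,1.1,1.2,1.3,1.4)],cur=c);print('2');c=lev(1.4,24.5,78,flip=1)
inc(*[lev(t,24.5,78,flip=1) for t in(1.5,1.6,1.7,1.8,1.9,2.0,2.1,2.2,2.3,2.4,2.5,2.6,2.66,2.7)],cur=c)
E
```

```text
22.05 [0.5802 0.0929 0.413 ] [0.0714 0.0948 1.5115 0.0002 1.5377 1.6937] 0.0005078496477814229
slide [  0.5  -0.3 149. ] dr [0.    0.002 0.002]
push
slide [-20.5  -0.    0. ] dr [0. 0. 0.]
slide [-28.1  -2.1   0. ] dr [ 0.   0.  -0.1]
slide [-39.8  -3.7   0. ] dr [ 0.    0.   -0.25]
slide [-47.7  -3.9   0. ] dr [ 0.    0.   -0.35]
slide [-55.6  -3.2   0. ] dr [ 0.    0.   -0.45]
slide [-63.3  -1.7   0. ] dr [ 0.    0.   -0.55]
2
slide [-7.6 -2.1  0. ] dr [ 0.   0.  -0.1]
slide [-15.4  -3.4   0. ] dr [ 0.   0.  -0.2]
slide [-23.3  -3.9   0. ] dr [ 0.   0.  -0.3]
slide [-31.1  -3.6   0. ] dr [ 0.   0.  -0.4]
slide [-39.   -2.6   0. ] dr [ 0.   0.  -0.5]
slide [-46.6  -0.7   0. ] dr [ 0.   0.  -0.6]
slide [-54.1   1.9   0. ] dr [ 0.   0.  -0.7]
slide [-61.2   5.2   0. ] dr [ 0.   0.  -0.8]
slide [-68.    9.2   0. ] dr [ 0.   0.  -0.9]
slide [-74.4  13.9   0. ] dr [ 0.  0. -1.]
slide [-80.2  19.1   0. ] dr [ 0.   0.  -1.1]
slide [-85.5  25.    0. ] dr [ 0.   0.  -1.2]
slide [-88.4  28.7   0. ] dr [ 0.    0.   -1.26]
slide [-90.2  31.3   0. ] dr [ 0.   0.  -1.3]
```

Descend, then push to 0.95, 1.2 and 1.4, reading the force each time (friction alone gives about 1.3 N).

Call:
servo_tool(increments=[{"slide":[0,0,50],"dr":[0,0,0],"jaw":1},{"slide":[0,0,100],"dr":[0,0,0],"jaw":1},{"slide":[0,0,135],"dr":[0,0,0],"jaw":1},{"slide":[0,0,149],"dr":[0,0,0],"jaw":1},{"slide":[-20,0,149],"dr":[0,0,0],"jaw":1},{"slide":[-28,-2,149],"dr":[0,0,-0.1],"jaw":1},{"slide":[-28,-2,149],"dr":[0,0,-0.1],"jaw":1}])

```text
t: 22.75
tool_pos: [0.5525, 0.0968, 0.2666]
orientation: [-3.14, -0.078, -0.001]
force: [0.6, 0.2, 0.2]
opening: 0.0005
gripper_force: 0.0
```

Call:
servo_tool(increments=[{"slide":[-6,-2,0],"dr":[0,0,-0.08],"jaw":1},{"slide":[-12,-2,0],"dr":[0,0,-0.15],"jaw":1}])

```text
t: 22.95
tool_pos: [0.5418, 0.0984, 0.2675]
orientation: [-3.125, -0.31, -0.006]
force: [3.7, 3.5, -1.8]
opening: 0.0006
gripper_force: 2.3
```

Call:
servo_tool(increments=[{"slide":[-4,-1,0],"dr":[0,0,-0.05],"jaw":1},{"slide":[-8,-2,0],"dr":[0,0,-0.1],"jaw":1}])

```text
t: 23.15
tool_pos: [0.5337, 0.0989, 0.2674]
orientation: [-3.106, -0.464, -0.007]
force: [5.2, 3.4, -3.3]
opening: 0.0006
gripper_force: 2.8
```

Call:
servo_tool(increments=[{"slide":[-4,-1,0],"dr":[0,0,-0.05],"jaw":1},{"slide":[-8,-2,0],"dr":[0,0,-0.1],"jaw":1}])

```text
t: 23.35
tool_pos: [0.5256, 0.0986, 0.2674]
orientation: [-3.079, -0.619, -0.008]
force: [5.4, 4.8, -3.6]
opening: 0.0004
gripper_force: 3.5
```

```bash
python3 - <<'E'
from h import *
stat();inc(lev(1.3,24.5,78,flip=1),lev(1.4,24.5,78,flip=1))
E
```

```text
t 23.35 lean -0.005 f [ 6.828  -2.3102  3.6706] m [ 0.4991  1.1384 -0.0309] nutmoment 0.152 open 0.0004 pos [0.5256 0.0986 0.2674] q [0.089  0.0629 1.8183 0.0018 1.2555 1.2625]
lever (22, np.float64(1.359408806124914), np.float64(1.2698927124392108), np.float64(43.91567792581939)) None
slide [-0.  -0.8  3.4] dr [-0.    -0.004 -0.   ]
slide [-7.6 -2.9  3.4] dr [ 0.    -0.004 -0.1  ]
```

Force at 1.1, 1.2 and 1.3 was about 4, 5.5 and 6.8 N, which puts the onset at about 0.9, inside the window. I'll close the lever fully.

Call:
servo_tool(increments=[{"slide":[-8,-2,2],"dr":[0,0,-0.1],"jaw":1},{"slide":[-15,-3,2],"dr":[0,0,-0.2],"jaw":1},{"slide":[-23,-4,2],"dr":[0,0,-0.3],"jaw":1},{"slide":[-31,-4,2],"dr":[0,0,-0.4],"jaw":1},{"slide":[-39,-3,2],"dr":[0,0,-0.5],"jaw":1},{"slide":[-47,-1,2],"dr":[0,0,-0.6],"jaw":1},{"slide":[-54,2,2],"dr":[0,0,-0.7],"jaw":1},{"slide":[-61,5,2],"dr":[0,0,-0.8],"jaw":1},{"slide":[-68,9,2],"dr":[0,0,-0.9],"jaw":1},{"slide":[-74,14,2],"dr":[0,0,-1.0],"jaw":1},{"slide":[-80,19,2],"dr":[0,0,-1.1],"jaw":1},{"slide":[-86,25,2],"dr":[0,0,-1.2],"jaw":1},{"slide":[-86,25,2],"dr":[0,0,-1.2],"jaw":1}])

```text
t: 24.75
tool_pos: [0.4553, 0.0411, 0.2653]
orientation: [2.192, 2.248, 0.003]
force: [-0.7, -1.0, -0.1]
opening: 0.0005
gripper_force: 0.0
```

```bash
python3 - <<'E'
from h import *
stat();inc(*[lev(t,24.5,78,flip=1) for t in(2.5,2.55,2.6,2.64)],lev(2.64,23,78,flip=1))
E
```

```text
t 24.75 lean -0.003 f [-1.0148 -0.6886  0.1124] m [ 0.1264 -0.079   0.0255] nutmoment -0.021 open 0.0005 pos [0.4553 0.0411 0.2653] q [-0.0221 -0.1493  2.028  -0.0001  1.2602 -0.0473]
lever (153, np.float64(2.5700324982103524), np.float64(2.6027334628145495), np.float64(67.69976252083352)) None
slide [1.7 0.7 0.7] dr [ 0.001  0.    -0.005]
slide [-2.1 -0.4  0.7] dr [ 0.001  0.    -0.055]
slide [-5.9 -1.3  0.7] dr [ 0.001  0.    -0.105]
slide [-9.  -1.9  0.7] dr [ 0.001  0.    -0.145]
slide [-10.5  -1.7   0.7] dr [ 0.001  0.    -0.145]
```

Call:
servo_tool(increments=[{"slide":[-2,0,0],"dr":[0,0,-0.05],"jaw":1},{"slide":[-6,-1,0],"dr":[0,0,-0.1],"jaw":1},{"slide":[-9,-2,0],"dr":[0,0,-0.14],"jaw":1},{"slide":[-9,-2,0],"dr":[0,0,-0.14],"jaw":1}])

```text
t: 25.25
tool_pos: [0.4534, 0.0341, 0.2643]
orientation: [-2.031, -2.395, -0.007]
force: [4.4, 11.9, -0.3]
opening: 0.0006
gripper_force: 5.5
```

Call:
servo_tool(increments=[{"slide":[-2,0,0],"dr":[0,0,0],"jaw":1},{"slide":[-3,0,0],"dr":[0,0,0],"jaw":1},{"slide":[-3,0,0],"dr":[0,0,0],"jaw":1}])

```text
t: 25.55
tool_pos: [0.4536, 0.033, 0.2643]
orientation: [-2.03, -2.391, -0.011]
force: [1.2, 24.5, 1.5]
opening: 0.0003
gripper_force: 11.9
```

```bash
python3 -c "
from h import *
stat()"
```

```text
t 25.55 lean -0.002 f [23.9583  5.1699 -1.3428] m [-0.7119  4.0181 -0.091 ] nutmoment 0.33 open 0.0003 pos [0.4536 0.033  0.2643] q [-0.0438 -0.1542  2.0344  0.0088  1.261  -0.2097]
lever (165, np.float64(2.6308385106231866), np.float64(2.668131097047737), np.float64(68.30479919339074)) None
```

At its stop (2.63 to 2.67, 24 N). Backing off and lifting clear.

Call:
servo_tool(increments=[{"slide":[5,0,0],"dr":[0,0,0],"jaw":1},{"slide":[25,0,0],"dr":[0,0,0],"jaw":1},{"slide":[35,0,0],"dr":[0,0,0],"jaw":1},{"slide":[35,0,-50],"dr":[0,0,0],"jaw":1},{"slide":[35,0,-100],"dr":[0,0,0],"jaw":1},{"slide":[35,0,-150],"dr":[0,0,0],"jaw":1},{"slide":[100,0,-150],"dr":[0,0,0],"jaw":1},{"slide":[100,0,-150],"dr":[0,0,0],"jaw":1},{"slide":[100,0,-150],"dr":[0,0,0],"jaw":1}])

```text
t: 26.55
tool_pos: [0.4365, 0.1299, 0.4145]
orientation: [2.028, 2.399, 0.002]
force: [0.2, -0.9, -0.0]
opening: 0.0004
gripper_force: 0.0
```

```bash
python3 -c "
from h import *
stat();im,d=read_camera('scene');print(tilt(d));cv2.imwrite('pics/end.png',im[:,:,::-1])"
```

```text
t 26.55 lean -0.001 f [-0.9577  0.0654  0.0398] m [ 0.0651 -0.0808  0.0496] nutmoment 0.084 open 0.0004 pos [0.4365 0.1299 0.4145] q [ 0.1765 -0.2754  1.8567  0.0002  1.5592  0.0095]
lever (184, np.float64(2.6326756723940368), np.float64(2.664925943728917), np.float64(68.9497894957615)) (90, np.float64(2.629370719318983), np.float64(2.6342077510366906), np.float64(69.12699052899112))
(np.float64(0.006280583240812192), np.float64(0.13553336823522008))
```

View pics/end.png

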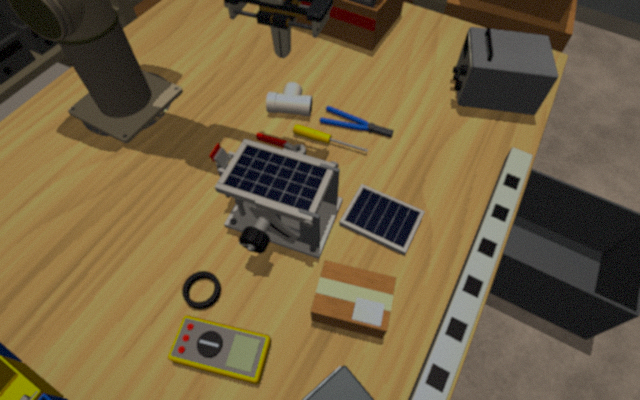

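The panel is level at (278,175), the lever closed at (275,140), and the surrounding things are in place. Handing in.

```bash
python3 -c "
from plant import *
print(close_job())"
```

```text
the job is handed in; nothing more can be done
None
```

Job handed in at about 27 s: the panel is latched level (tilt about 0.006 rad), and the lever is at its stop (about 2.63 rad). Its resistance began at an estimated 0.9–1.0 rad; the clamp value itself could not be read. The things around the stand look undisturbed.

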